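# Set the keyed wrist rest on its base board and feel that it does not rock

## Task

Take the white wrist rest off the sloping drying rack and set it down gently, with its low nose over the board's low front level, near the middle of the grey base board, so that the groove in its underside drops over the steel bar and it sits fully down and level. Let go of it; then, with the gripper closed, press straight down for about half a second (some 5 to 20 N) first on its flat nose and then on its flat tail, to feel that it does not rock. Leave it sitting there, and do not disturb the spray bottle or the tape roll.

Things in the scene. Friction and masses are not known exactly. Their poses are not given: they have to be found in the camera images.
- rest_centre (a point): Grasp centre of the loose white cast wrist rest (0.44 to 0.72 kg; in mm: 140 long x 56 wide x 62 high): mid-width, 34 above its front sole, 10 tailward of mid-length. x: from low nose (-x end) to high tail (+x end); y: across the width, between flat parallel sides to grasp (flat z -34..+18 here); z: up. Starts on the rack, pitched 25 degrees, tail uphill.
- rest_nose (a point): Middle of the wrist rest's low flat nose pad, on its top surface: at x -62, z -4 mm from rest_centre; same axes. The pad spans 35 along x and the full 56 width. Press here first.
- rest_tail (a point): Middle of the wrist rest's high flat tail pad, on its top surface: at x +40, z +28 mm from rest_centre; same axes. The pad spans 40 along x and the full 56 width. Press here second.
- rest_groove (a point): Middle of the groove across the wrist rest's underside, in the plane of the front sole: at x -25, z -34 mm from rest_centre; same axes. The groove runs along y, is 15 wide and 10 deep. The front sole spans x -80..+20 from rest_centre (groove apart); behind it the heel (x +20..+60) has its underside 10 higher than the sole.
- board: Fixed grey base board, 230 x 160 mm. Origin on the desk; x from its low front edge (x -120) to its back edge (x +110), y across (-80..+80). Low front level: top at z 12, x -120..+42; raised rear level: top at z 22, x +42..+110. Seated, the rest has its x along the board's x, sole on the low level, heel on the rear level, rest_centre at board z 46 and board x = bar centre + 25.
- board_bar_zone (a point): Fixed point on the board's low level (board x -15, y 0, z 12 mm), axes as the board: middle of the zone of the steel bar. The bar is 10 wide (x), 150 long (y), 8 high, clamped with its centre anywhere from 7 before to 7 behind this point; its place is not reported: feel for it. It holds against 100 N. Groove play over it is 2.5 each way; a rest perched on it stands 8 too high and rocks.
- rack: Fixed aluminium drying rack: a plate 180 mm long x 110 wide, inclined 25 degrees, rising along the rack's +x; origin on the desk under the plate's middle, where the plate's top is 60 above the desk; a lip 12 high (above the plate) closes the low (-x) end. The rest starts on this plate, its x axis uphill.
- spray: White spray bottle, 58 mm diameter, 190 high, origin at the centre of its foot. Bystander, loose.
- tape: Roll of tape lying flat, 64 mm diameter, 25 high, origin at the centre of its underside. Bystander, loose.
There are look-alikes about, which are no part of the job. Leave any pink look-alike of the part that bears rest_centre alone.

How it is judged:
By the outcome, as a careful person would: the job done as asked, in the order asked, and still so for the second after the job is handed in, with the robot touching nothing.
It also fails if it takes over 67 s, if anything falls off the work surface, if the arm or the gripper's body presses on something with over 40 N, if the wrist force passes 120 N, or if a joint passes its speed limit or range.

## Robot

A 6-joint arm with a two-finger parallel gripper is mounted at the origin on the work surface. World frame = base frame: x ahead of the robot, y to its left, z up, the work surface at z = 0. Lengths are in m, angles in degrees, forces in N, time in s.
With the tool pointing down it reaches from about 0.35 to 0.725 m from the base axis. Payload 6 kg.
Tool frame: the origin (TCP) lies midway between the tips of the shut fingers; the grasp point (between the pads) lies 19 mm behind it; z points along the fingers, y is the direction in which the jaws open and shut (so a half turn about z gives the same grasp; the last joint's range is limited). The gripper opens to 85 mm and grips with 20 to 120 N. Pads are 22 mm wide; open, the fingers measure 114 mm over their backs; the gripper's body (76 mm by 85 mm) begins 54 mm behind the grasp point. The pads swing forward as they close: fully open they stand 13 mm farther back than shut.
Start: joints at [95.609, 2.303, 4.859, 0, -92.561, -19.12], TCP at [0.14, 0.583, 0.207] pointing down, gripper open.
Joint ranges: [-146.85, 146.85], [-73.84, 115.35], [-62.03, 85.46], [-188.31, 113.3], [-161.28, -10.13], [-171.36, 171.36]. Speed limits (degrees/s): [147.25, 147.25, 172.46, 180, 180, 180].

## Interface

Orientations are given as [roll, pitch, yaw] about the fixed x, y, z axes, in that order (R = Rz(yaw) Ry(pitch) Rx(roll)).
In Python, from bench import telemetry, grab_frame, manip gives the robot as it stands. The module is installed in compiled form; this text tells all that it offers.
- The arm moves only by the shell command python3 -m pendant 'ROWS' [OPENING] [FORCE]. ROWS is text: rows parted by semicolons, each of 4 numbers parted by spaces: the shift along the tool's x, y, z in units of 50 mm (1.0 is 50 mm), then the turn about the tool's z in degrees. In form: tx ty tz roll; .... A call has 1 to 5 rows; each row shifts and turns the commanded pose from where the row before left it, along the tool's axes as they then stand; what a row does not reach is not made up. A row lasts 1/8 s, in which the tool goes at most 62.5 mm and 10.7 degrees, less where a joint would pass 70% of its speed; a pose out of reach is approached as far as the arm can. A call is refused whole if a number of a shift passes 1 or a number of a turn 10.7, either way. A call with a gripper value outside its range is refused whole. OPENING is the opening in per cent of the stroke, from 0 (shut) to 100 (fully open), set as the call begins (- or left out, the last holds). The fingers move at their own pace and stop on an object; FORCE is the grip in N (left out, the last holds). Time passes only in rows, so rows that do not move let the fingers close. It gives the time, the measured TCP pose, the force and the opening at its end, in the units of the state.
- telemetry.get_state(): the state, without advancing time (a new reading comes with each control period).
- grab_frame(name): name is "side" or "top"; returns a dict with "img" (400x640x3 uint8, blue, green, red), "fx", "fy", "cx", "cy" (pixels), "R" (3x3) and "t" (3): a world point X has camera coordinates R X + t. Camera axes: x right, y down, z forward; pixel columns grow to the right and rows downward; lengths in m; the calibration is good to about 2 mm. A picture is of the moment at which its call begins. There is no depth.
- manip.job_done(): hands the job in, once; it reports no verdict.
The state is a dict: "clock": time; "joint_positions": joint angles; "qd": joint speeds; "joint_torque": joint torques, N m; "ee_pos": TCP position; "eef_rot": TCP orientation; "contact_force": force on the tool from outside, world axes, zero at the start; "ft_torque": the same for the moment, N m; "width": opening from 0.0 (shut) to 1.0 (fully open).
Only numpy, scipy, OpenCV 4.12 (cv2) and the standard library are available. Lean on these libraries where they do the work, as an engineer would, in place of code of your own. Each camera call takes 0.05 s, during which the arm holds its last target.

## Working session

There is one attempt and no reset: what is moved stays moved. The work goes in short steps, Python scripts to look and compute and a shell command to move; the robot and the scene stay as the last step left them, time stands still between calls to the robot, and variables do not carry over. Pictures are saved under pics/ and viewed, and the job is handed in when it is done.

```bash
mkdir -p pics; python3 - <<'E'
from bench import telemetry, grab_frame
import cv2
s=telemetry.get_state(); print(s)
for n in("side","top"):
    f=grab_frame(n); cv2.imwrite(f"pics/{n}0.png",f["img"]); print(n,f["fx"],f["fy"],f["cx"],f["cy"],f["R"],f["t"])
E
```

```text
{'clock': 0.0, 'joint_positions': array([ 9.56102468e+01,  2.33888798e+00,  4.80139544e+00, -2.64737505e-02,
       -9.25604625e+01, -1.91189162e+01]), 'qd': array([ 0.01687499,  0.02954782, -0.02331382,  0.08277931, -0.02867496,
       -0.03246466]), 'joint_torque': array([ 1.28488562e-03, -3.68194485e+01,  3.47416699e+01,  6.93245173e+00,
       -5.35052153e-03, -2.37909950e-05]), 'ee_pos': array([0.13999896, 0.58306   , 0.20626798]), 'eef_rot': array([ 1.79898785e+02, -7.09271444e-03, -1.35075030e+01]), 'contact_force': array([ 0.18277047, -0.11662916, -0.11734563]), 'ft_torque': array([0.0149955 , 0.05344625, 0.00047922]), 'width': 0.9993462717410173}
side 371.11135347292384 371.11135347292384 321.14016306860873 200.50853271504758 [[ 0.88439044 -0.46650005 -0.01520718]
 [-0.26089936 -0.46707193 -0.84485226]
 [ 0.38702077  0.7511468  -0.53478351]] [-0.39619753  0.32762164  0.78212158]
top 400.5949378008394 400.5949378008394 320.42834887924573 197.91335479025054 [[-0.01988909 -0.9997784   0.00689783]
 [-0.9953943   0.0191538  -0.09393253]
 [ 0.0937796  -0.00873429 -0.99555467]] [0.17557521 0.57647734 1.09013193]
```

View pics/side0.png

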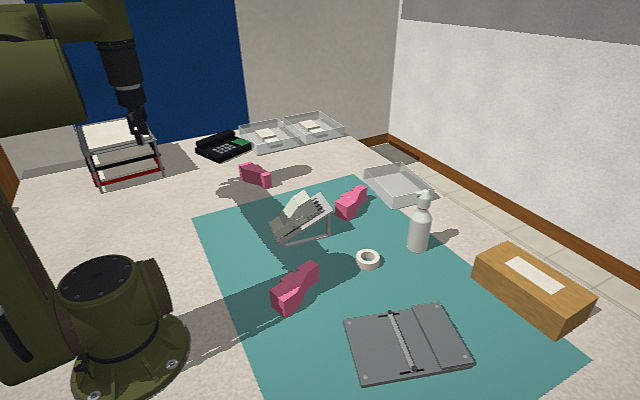

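View pics/top0.png

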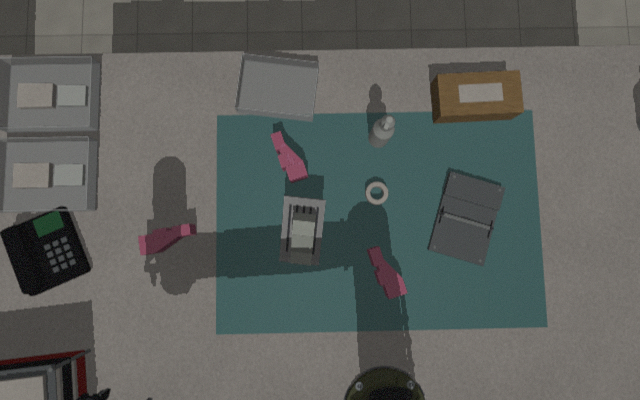

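The side view shows the white rest on the rack near (305,212), the board at (410,340), the tape at (368,259) and the spray at (420,228). There are three pink look-alikes, at (255,173), (350,200) and (295,288). The white part on the rack is the one that fits. I'll enlarge crops to confirm.

```bash
python3 - <<'E'
import cv2,numpy as np
a=cv2.imread("pics/side0.png");b=cv2.imread("pics/top0.png")
A=cv2.resize(a[180:255,255:345],None,fx=6,fy=6,interpolation=cv2.INTER_CUBIC)
B=cv2.resize(b[190:270,270:335],None,fx=7,fy=7,interpolation=cv2.INTER_CUBIC)
B=cv2.convertScaleAbs(B,alpha=1.6)
cv2.imwrite("pics/cA.png",A);cv2.imwrite("pics/cB.png",B)
C=cv2.resize(a[290:395,335:485],None,fx=5,fy=5,interpolation=cv2.INTER_CUBIC)
D=cv2.resize(b[160:270,420:510],None,fx=5,fy=5,interpolation=cv2.INTER_CUBIC);D=cv2.convertScaleAbs(D,alpha=1.6)
cv2.imwrite("pics/cC.png",C);cv2.imwrite("pics/cD.png",D)
E
```

```text
(no output)
```

View pics/cA.png

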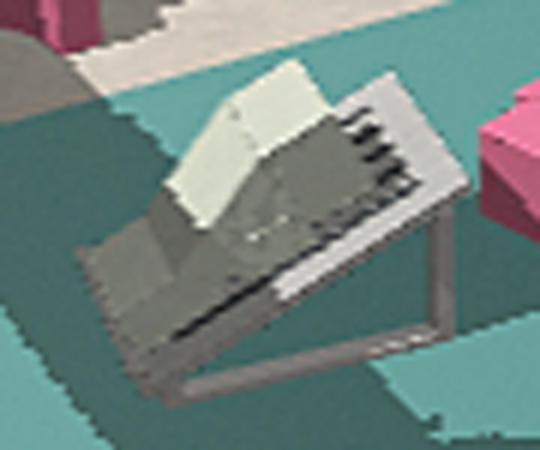

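View pics/cB.png

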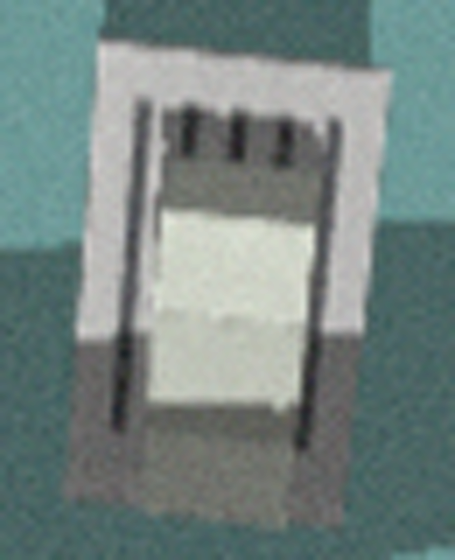

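View pics/cC.png

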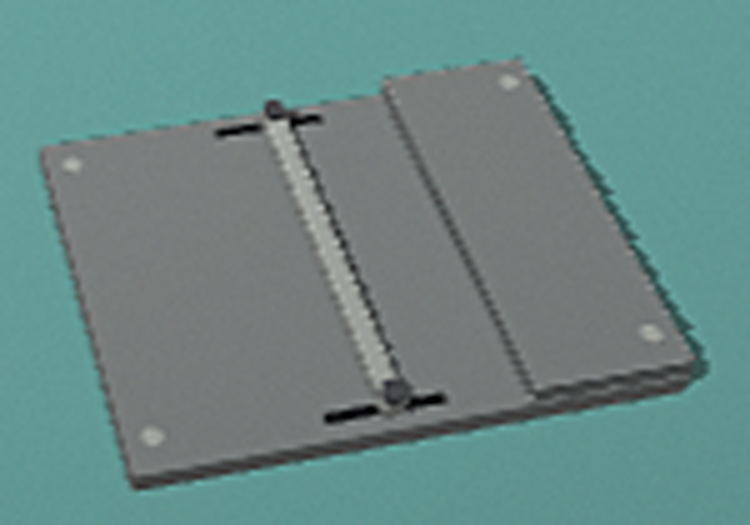

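View pics/cD.png

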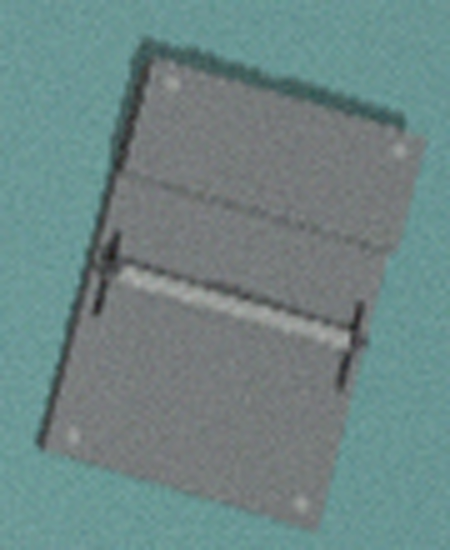

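The crops confirm it. The white rest lies on the rack with its tail uphill, which is away from the robot. The bar is visible on the board. Next I triangulate corners from the two views.

```bash
cat > h.py <<'E'
import numpy as np,cv2
from bench import telemetry, grab_frame
_c={}
def cam(n,f=None):
    import pickle,os
    if not os.path.exists(f'{n}.pkl'):
        f=grab_frame(n); pickle.dump({k:f[k] for k in('fx','fy','cx','cy','R','t')},open(f'{n}.pkl','wb'))
    return pickle.load(open(f'{n}.pkl','rb'))
def ray(n,u,v):
    c=cam(n);R=np.array(c['R']);t=np.array(c['t'])
    d=R.T@np.array([(u-c['cx'])/c['fx'],(v-c['cy'])/c['fy'],1]);return -R.T@t,d/np.linalg.norm(d)
def plane(n,u,v,z):
    o,d=ray(n,u,v);return o+d*(z-o[2])/d[2]
def tri(ps,pt):
    o1,d1=ray('side',*ps);o2,d2=ray('top',*pt)
    s=np.linalg.lstsq(np.c_[d1,-d2],o2-o1,rcond=None)[0]
    a=o1+s[0]*d1;b=o2+s[1]*d2
    return (a+b)/2,np.linalg.norm(a-b)
def proj(n,X):
    c=cam(n);p=np.array(c['R'])@X+c['t'];return np.array([c['fx']*p[0]/p[2]+c['cx'],c['fy']*p[1]/p[2]+c['cy']])
E
python3 - <<'E'
from h import *
np.set_printoptions(precision=4,suppress=True)
S=lambda x,y:(255+(x+.5)/6-.5,180+(y+.5)/6-.5)
T=lambda x,y:(270+(x+.5)/7-.5,190+(y+.5)/7-.5)
P={}
for k,s,t in [('tail+y',(295,60),(160,210)),('tail-y',(332,106),(317,224)),('crease+y',(234,104),(155,317)),('crease-y',(260,157),(308,320)),
  ('rackTop+y',(392,72),(98,42)),('rackTop-y',(470,185),(393,72)),('nose+y',(76,250),(140,512)),('nose-y',(128,365),(287,527))]:
    P[k],e=tri(S(*s),T(*t)); print(k,P[k],round(e,4))
for a,b in[('tail+y','tail-y'),('crease+y','crease-y'),('rackTop+y','rackTop-y')]:
    d=P[a]-P[b]; print(a,np.linalg.norm(d),'yaw',np.degrees(np.arctan2(-d[0],d[1])))
S=lambda x,y:(335+(x+.5)/5-.5,290+(y+.5)/5-.5)
T=lambda x,y:(420+(x+.5)/5-.5,160+(y+.5)/5-.5)
print('board')
for k,s,t in [('FL',(42,148),(44,448)),('FR',(135,485),(316,528)),('BL',(520,62),(150,56)),('BR',(695,365),(427,136)),('barL',(272,113),(108,268)),('barR',(390,385),(358,338)),('stepL',(386,85),(120,172)),('stepR',(533,392),(395,247))]:
    P[k],e=tri(S(*s),T(*t)); print(k,P[k],round(e,4),plane('top',*T(*t),.012 if k[0]!='B' else .022))
E
```

```text
tail+y [0.5169 0.2361 0.1355] 0.0008
tail-y [0.5101 0.1803 0.1414] 0.0002
crease+y [0.4814 0.2384 0.1196] 0.0061
crease-y [0.4753 0.1848 0.1216] 0.0023
rackTop+y [0.5819 0.2606 0.0967] 0.0016
rackTop-y [0.5678 0.1512 0.0952] 0.0004
nose+y [0.4029 0.2513 0.0518] 0.0034
nose-y [0.3989 0.1937 0.0211] 0.0073
tail+y 0.05652968377057551 yaw -6.8880762407298235
crease+y 0.05401652628138103 yaw -6.459344190142694
rackTop+y 0.11033568737158561 yaw -7.358257192804322
board
FL [ 0.432  -0.1355  0.0105] 0.0014 [ 0.4314 -0.1348  0.012 ]
FR [ 0.3839 -0.2874  0.0056] 0.0006 [ 0.3841 -0.2847  0.012 ]
BL [ 0.6516 -0.2041  0.017 ] 0.0018 [ 0.6501 -0.2019  0.022 ]
BR [ 0.602  -0.3575  0.0187] 0.0001 [ 0.6017 -0.3559  0.022 ]
barL [ 0.5314 -0.1739  0.0178] 0.0008 [ 0.5313 -0.1755  0.012 ]
barR [ 0.4885 -0.3093  0.0231] 0.0014 [ 0.4892 -0.3145  0.012 ]
stepL [ 0.5868 -0.1845  0.0167] 0.0038 [ 0.5856 -0.1849  0.012 ]
stepR [ 0.539  -0.3356  0.0173] 0.0016 [ 0.54   -0.3385  0.012 ]
```

```bash
python3 - <<'E'
from h import *
np.set_printoptions(precision=4,suppress=True)
Z=.020
for n,box in(('side',(335,290,485,395)),('top',(420,160,510,270))):
    im=cv2.imread(f'pics/{n}0.png'); x0,y0,x1,y1=box
    c=cv2.resize(im[y0:y1,x0:x1],None,fx=4,fy=4,interpolation=cv2.INTER_CUBIC)
    g=c.astype(int)
    # light bar: bright & neutral
    m=((g.min(2)>(150 if n=='side' else 92))&(g.max(2)-g.min(2)<45)).astype(np.uint8)
    N,l,st,ce=cv2.connectedComponentsWithStats(m)
    i=1+np.argmax(st[1:,4]); ys,xs=np.nonzero(l==i)
    print(n,st[i],[tuple(s) for s in st[1:] if s[4]>60][:8])
    r=cv2.minAreaRect(np.c_[xs,ys].astype(np.float32)); b=cv2.boxPoints(r)
    W=np.array([plane(n,x0+(p[0]+.5)/4-.5,y0+(p[1]+.5)/4-.5,Z) for p in b]); print(W)
    pts=np.array([plane(n,x0+(x+.5)/4-.5,y0+(y+.5)/4-.5,Z)[:2] for x,y in zip(xs,ys)])
    mean=pts.mean(0); u,s,v=np.linalg.svd(pts-mean,full_matrices=False)
    print('mean',mean,'axis',np.degrees(np.arctan2(-v[0][0]*np.sign(v[0][1]),abs(v[0][1]))),'extent',np.ptp((pts-mean)@v.T,axis=0))
    ex=np.array([.9553,-.2957]); print('board x of bar',(mean-[.522,-.2465])@ex, (pts-[.522,-.2465])@ex.min() if 0 else np.percentile((pts-[.522,-.2465])@ex,[2,98]))
E
```

```text
side [ 214   97  100  210 2868] [(np.int32(402), np.int32(61), np.int32(12), np.int32(9), np.int32(77)), (np.int32(214), np.int32(97), np.int32(100), np.int32(210), np.int32(2868)), (np.int32(52), np.int32(127), np.int32(12), np.int32(9), np.int32(80)), (np.int32(515), np.int32(261), np.int32(13), np.int32(11), np.int32(95)), (np.int32(116), np.int32(344), np.int32(13), np.int32(11), np.int32(108))]
[[ 0.5237 -0.179   0.02  ]
 [ 0.5343 -0.1793  0.02  ]
 [ 0.4936 -0.3051  0.02  ]
 [ 0.4845 -0.3043  0.02  ]]
mean [ 0.5079 -0.2449] axis -17.762016098425278 extent [0.1315 0.0101]
board x of bar -0.013919749900505492 [-0.0178 -0.0096]
top [  97  215  181   61 1338] [(np.int32(97), np.int32(215), np.int32(181), np.int32(61), np.int32(1338))]
[[ 0.5236 -0.1794  0.02  ]
 [ 0.5315 -0.1821  0.02  ]
 [ 0.4918 -0.3062  0.02  ]
 [ 0.484  -0.3034  0.02  ]]
mean [ 0.5082 -0.2413] axis -17.589453930886112 extent [0.1302 0.0085]
board x of bar -0.014733074140898403 [-0.0181 -0.0113]
```

```bash
python3 -m pendant '0 0 0 0' 100 60
```

```text
clock: 0.32
ee_pos: [0.1401, 0.5833, 0.207]
eef_rot: [180.0, -0.0, -13.5]
contact_force: [1.4, -0.8, 0.5]
width: 0.997
```

The bar lies at about (0.508, -0.2445) with its yaw at -17.5. The rest centre is at about (0.4715, 0.213, 0.087) with yaw -7. I'm moving over the rest.

```bash
python3 -m pendant '0 0 0 -6.5; 0.75 0.65 0 0; 0.75 0.65 0 0; 0.75 0.65 0 0; 0.75 0.65 0 0'; python3 -m pendant '0.75 0.65 0 0; 0.75 0.65 0 0; 0.75 0.65 0 0; 0.75 0.65 0 0; 0.75 0.65 0 0'; python3 -m pendant '0.73 0.69 0 0; 0 0 0 0;0 0 0 0'
```

```text
clock: 0.95
ee_pos: [0.274, 0.4348, 0.2074]
eef_rot: [-180.0, -0.0, -7.0]
contact_force: [0.7, 0.8, -0.5]
width: 0.998
clock: 1.58
ee_pos: [0.4403, 0.2505, 0.2075]
eef_rot: [-180.0, -0.0, -7.0]
contact_force: [0.4, 1.4, -0.1]
width: 1.0
clock: 1.95
ee_pos: [0.4714, 0.2132, 0.2072]
eef_rot: [180.0, 0.0, -7.1]
contact_force: [-0.5, 1.5, -0.6]
width: 0.999
```

```bash
python3 -m pendant '0 0 0.5 0; 0 0 0.5 0; 0 0 0.5 0; 0 0 0.4 0; 0 0 0 0'; python3 - <<'E'
from h import *
a=grab_frame("side")["img"];b=grab_frame("top")["img"]
A=cv2.resize(a[150:255,240:360],None,fx=5,fy=5,interpolation=cv2.INTER_CUBIC)[:,:400*2]
B=cv2.convertScaleAbs(cv2.resize(b[190:290,260:340],None,fx=5,fy=5,interpolation=cv2.INTER_CUBIC),alpha=1.6)
h=500;o=np.hstack([cv2.resize(A,(500,438)),cv2.resize(B,(300,375))[:375].copy() if 0 else cv2.copyMakeBorder(cv2.resize(B,(300,375)),0,63,0,0,0)])
cv2.imwrite("pics/g1.png",o)
E
```

```text
clock: 2.58
ee_pos: [0.4704, 0.2133, 0.1108]
eef_rot: [179.9, 0.1, -6.9]
contact_force: [0.4, -0.2, 0.1]
width: 1.0
```

View pics/g1.png

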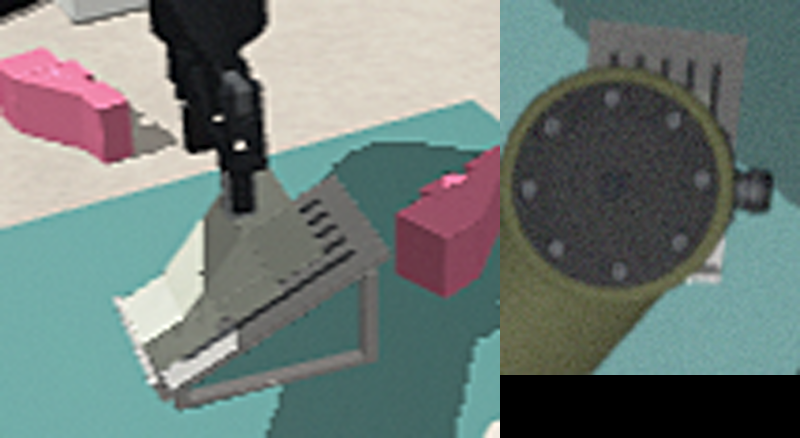

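The fingers straddle the rest, with the near finger at about (240,200) in the composite in front of its -y side. I continue down.

```bash
python3 -m pendant '0 0 0.3 0; 0 0 0.3 0; 0 0 0.14 0; 0 0 0.09 0; 0 0 0 0'; python3 -m pendant '0 0 0 0; 0 0 0 0; 0 0 0 0; 0 0 0 0; 0 0 0 0' 40 50;python3 -m pendant '0 0 0 0; 0 0 0 0; 0 0 0 0' 40 50
```

```text
clock: 3.3
ee_pos: [0.4714, 0.2131, 0.0706]
eef_rot: [180.0, 0.0, -7.0]
contact_force: [0.4, 0.3, -0.2]
width: 0.996
clock: 3.92
ee_pos: [0.4718, 0.2132, 0.0716]
eef_rot: [-180.0, -0.1, -7.0]
contact_force: [-2.3, -0.3, 5.4]
width: 0.642
clock: 4.3
ee_pos: [0.4717, 0.2132, 0.0716]
eef_rot: [-180.0, -0.1, -7.0]
contact_force: [-1.6, -1.5, 5.6]
width: 0.643
```

```bash
python3 -m pendant '0 0 -0.1 0; 0 0 -0.2 0; 0 0 -0.4 0; 0 0 -0.5 0; 0 0 -0.5 0'; python3 -m pendant '0 0 -0.5 0; 0 0 0 0; 0 0 0 0'; python3 - <<'E'
from h import *
a=grab_frame("side")["img"]
cv2.imwrite("pics/g2.png",cv2.resize(a[120:270,220:380],None,fx=4,fy=4,interpolation=cv2.INTER_CUBIC))
E
```

```text
clock: 4.92
ee_pos: [0.4711, 0.2131, 0.1562]
eef_rot: [180.0, 0.1, -7.0]
contact_force: [-0.2, 0.3, -4.0]
width: 0.642
clock: 5.3
ee_pos: [0.4708, 0.2131, 0.1792]
eef_rot: [179.9, 0.1, -7.0]
contact_force: [-0.2, -0.6, -5.0]
width: 0.641
```

View pics/g2.png

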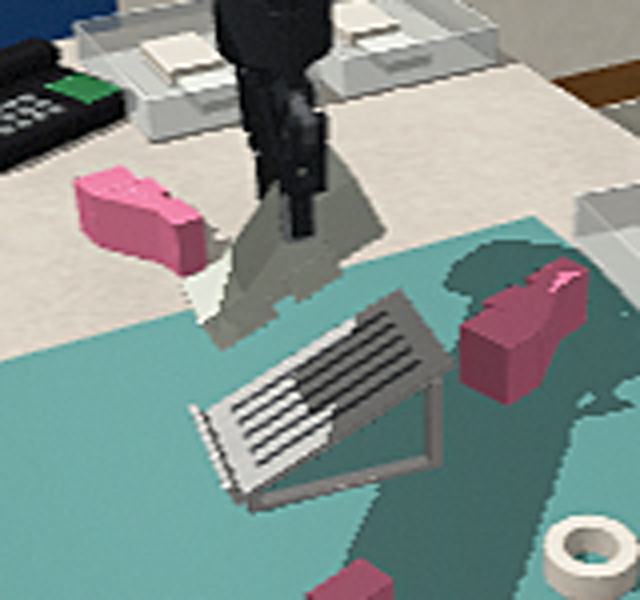

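The rest is held clear of the rack, still pitched about 25 degrees. Its groove is visible at about (285,300). Before moving I check the spray bottle's position along the route.

```bash
python3 - <<'E'
from h import *
print(plane('side',418,246,0.0),plane('top',390,121,.19),plane('top',377,193,.025))
E
```

```text
[ 0.76164769 -0.00554307  0.        ] [ 0.74842175 -0.00667395  0.19      ] [0.59070399 0.00575184 0.025     ]
```

```bash
python3 -m pendant '0 0 0 10.5; 0.35 0.85 0 0; 0.35 0.85 0 0; 0.35 0.85 0 0; 0.35 0.85 0 0'; python3 -m pendant '0.35 0.85 0 0; 0.35 0.85 0 0; 0.35 0.85 0 0; 0.35 0.85 0 0; 0.35 0.85 0 0'; python3 -m pendant '0.37 0.86 0 0; 0 0 0.4 0;0 0 0.4 0; 0 0 0 0'; python3 - <<'E'
from h import *
a=grab_frame("side")["img"];b=grab_frame("top")["img"]
cv2.imwrite("pics/s3.png",a);cv2.imwrite("pics/t3.png",b)
A=cv2.resize(a[210:400,325:515],None,fx=3,fy=3,interpolation=cv2.INTER_CUBIC)
cv2.imwrite("pics/g3.png",A)
E
```

```text
clock: 5.98
ee_pos: [0.4864, 0.0285, 0.1794]
eef_rot: [179.9, 0.1, -17.5]
contact_force: [1.2, 0.2, -5.0]
width: 0.645
clock: 6.6
ee_pos: [0.506, -0.2003, 0.1793]
eef_rot: [180.0, 0.1, -17.5]
contact_force: [0.7, -0.3, -4.7]
width: 0.642
clock: 7.1
ee_pos: [0.5098, -0.2442, 0.1374]
eef_rot: [180.0, 0.3, -17.4]
contact_force: [0.4, 0.9, -4.9]
width: 0.641
```

View pics/g3.png

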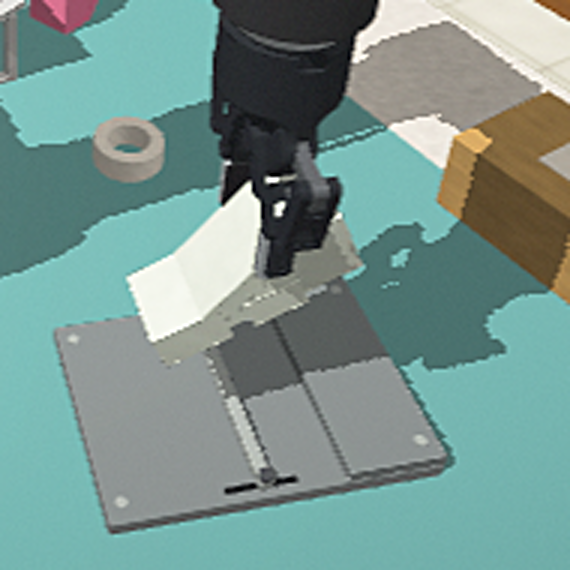

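View pics/t3.png

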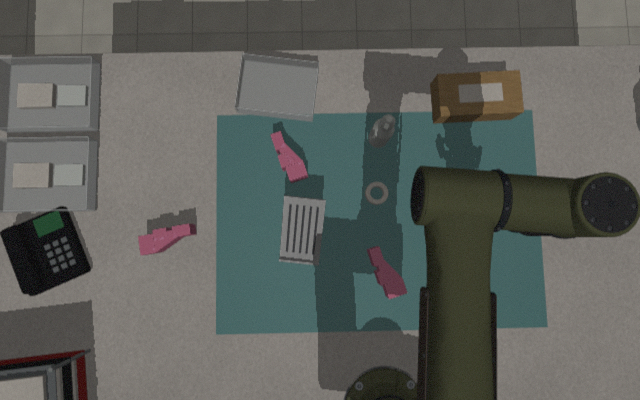

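```bash
python3 - <<'E'
from h import *
a=cv2.imread('pics/s3.png'); x0,y0=362,268
A=cv2.resize(a[y0:y0+70,x0:x0+90],None,fx=8,fy=8,interpolation=cv2.INTER_CUBIC)
cv2.imwrite("pics/g4.png",A)
C=np.array([.5098,-.2442,.1374+.0155]); ps=np.radians(-17.45); th=np.radians(25)
ex=np.array([np.cos(ps),np.sin(ps),0]);ey=np.array([-np.sin(ps),np.cos(ps),0]);ez=np.array([0,0,1])
X=np.cos(th)*ex+np.sin(th)*ez; Zv=-np.sin(th)*ex+np.cos(th)*ez
for n,p in dict(noseTop_p=(-80,28,-4),noseTop_m=(-80,-28,-4),noseBot_m=(-80,-28,-34),crease_m=(-45,-28,-4),gr1=(-32.5,-28,-34),gr2=(-17.5,-28,-34),heel=(20,-28,-34),tailTop_m=(60,-28,28),tailBot=(60,-28,-24)).items():
    q=proj('side',C+(p[0]*X+p[1]*ey+p[2]*Zv)/1000); print(n,np.round(((q-[x0,y0])+.5)*8-.5,0))
E
```

```text
noseTop_p [ 43. 275.]
noseTop_m [110. 453.]
noseBot_m [153. 520.]
crease_m [244. 390.]
gr1 [331. 436.]
gr2 [388. 410.]
heel [531. 343.]
tailTop_m [618. 114.]
tailBot [675. 246.]
```

View pics/g4.png

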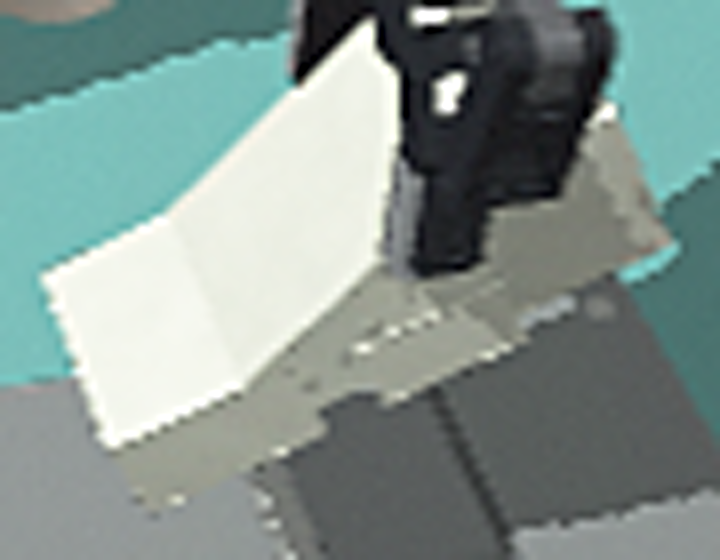

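The held pose matches my prediction within about 1 px (nose corner at (110,447), groove at (325..385, 430..405)). I lower the nose toward the board.

```bash
python3 -m pendant '0.03 0.02 0.4 0; 0 0 0.4 0; 0 0 0.3 0; 0 0 0.2 0; 0 0 0.1 0'; python3 -m pendant '0 0 0 0; 0 0 0.04 0; 0 0 0.04 0; 0 0 0.03 0'
```

```text
clock: 7.82
ee_pos: [0.5122, -0.247, 0.0701]
eef_rot: [180.0, 0.0, -17.5]
contact_force: [0.1, -0.1, -4.5]
width: 0.641
clock: 8.32
ee_pos: [0.5125, -0.247, 0.0654]
eef_rot: [180.0, -0.0, -17.5]
contact_force: [-0.5, -0.2, -4.5]
width: 0.638
```

```bash
python3 -m pendant '-0.04 0 0 0; 0 0 0.04 0; 0 0 0.03 0; 0 0 0 0' 40 25; python3 -m pendant '0 0 0.04 0; 0 0 0.04 0; 0 0 0 0'
```

```text
clock: 8.82
ee_pos: [0.5104, -0.2463, 0.0616]
eef_rot: [180.0, 0.0, -17.5]
contact_force: [0.2, 0.3, -5.2]
width: 0.643
clock: 9.2
ee_pos: [0.5117, -0.2468, 0.0598]
eef_rot: [180.0, -0.2, -17.5]
contact_force: [1.6, -0.2, 5.3]
width: 0.644
```

The nose touched at about z 0.060. Now I roll it level with the nose held in place.

```bash
python3 -m pendant '0.06 0 0.05 0; 0.06 0 0.05 0; 0 0 0 0'; python3 -m pendant '0.06 0 0.06 0; 0.06 0 0.06 0; 0 0 0 0'
```

```text
clock: 9.57
ee_pos: [0.5179, -0.2489, 0.0551]
eef_rot: [180.0, -0.3, -17.5]
contact_force: [3.1, -0.8, 6.9]
width: 0.644
clock: 9.95
ee_pos: [0.5244, -0.2509, 0.0495]
eef_rot: [180.0, -0.4, -17.5]
contact_force: [5.8, -0.8, 5.4]
width: 0.639
```

```bash
cat > v.py <<'E'
from h import *
import sys
def view(out,C,thd,ps=-17.5):
    a=grab_frame("side")["img"]; x0,y0=355,275
    cv2.imwrite(f"pics/{out}.png",cv2.resize(a[y0:y0+70,x0:x0+95],None,fx=8,fy=8,interpolation=cv2.INTER_CUBIC))
    ps=np.radians(ps); th=np.radians(thd); C=np.array(C)
    ex=np.array([np.cos(ps),np.sin(ps),0]);ey=np.array([-np.sin(ps),np.cos(ps),0]);ez=np.array([0,0,1])
    X=np.cos(th)*ex+np.sin(th)*ez; Zv=-np.sin(th)*ex+np.cos(th)*ez
    for n,p in dict(noseTop_p=(-80,28,-4),noseTop_m=(-80,-28,-4),noseBot_m=(-80,-28,-34),crease_p=(-45,28,-4),crease_m=(-45,-28,-4),gr1=(-32.5,-28,-34),gr2=(-17.5,-28,-34),heel=(20,-28,-34),tailTop_m=(60,-28,28),tailBot=(60,-28,-24)).items():
        q=proj('side',C+(p[0]*X+p[1]*ey+p[2]*Zv)/1000); print(n,np.round(((q-[x0,y0])+.5)*8-.5,0))
E
python3 -c "
from v import *
# P at TCP+26mm ; centre = P - rot(4.2,9)
th=np.radians(15);px,pz=4.2*np.cos(th)-9*np.sin(th),4.2*np.sin(th)+9*np.cos(th)
C=[.5244-px*.001*.954,-.2509+px*.001*.3,.0495+.0255-pz*.001]
view('g5',C,15)"
```

```text
noseTop_p [119. 416.]
noseTop_m [183. 598.]
noseBot_m [205. 664.]
crease_p [243. 374.]
crease_m [316. 552.]
gr1 [381. 604.]
gr2 [437. 585.]
heel [576. 537.]
tailTop_m [703. 337.]
tailBot [721. 463.]
```

View pics/g5.png

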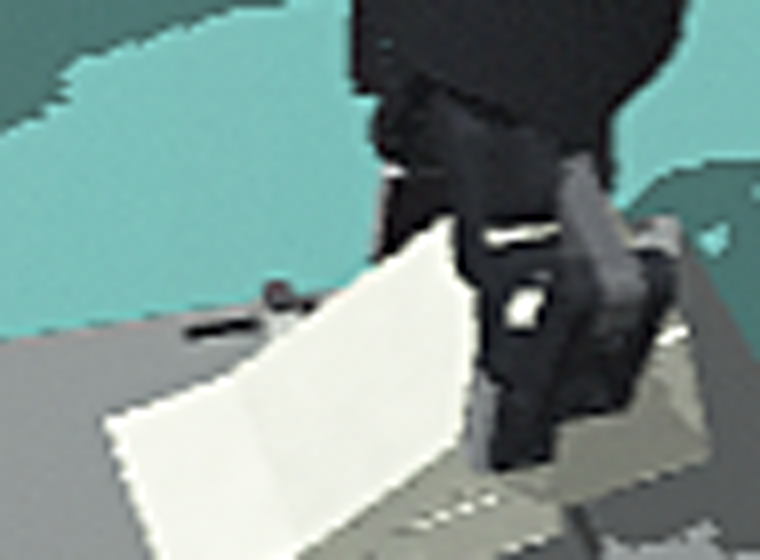

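Pitch is now about 15 degrees. The rest sits about 2 mm noseward of the prediction, with its nose corner at (105,418). I continue.

```bash
sed -i 's/y0:y0+70/y0:y0+100/;s/fx=8,fy=8/fx=6,fy=6/;s/+.5)\*8-.5/+.5)*6-.5/' v.py; python3 -m pendant '0.05 0 0.06 0; 0.05 0 0.06 0; 0 0 0 0'; python3 -c "
from v import *
s=telemetry.get_state()['ee_pos']
th=np.radians(10);px,pz=4.2*np.cos(th)-9*np.sin(th),4.2*np.sin(th)+9*np.cos(th)
C=[s[0]-px*.001*.954,s[1]+px*.001*.3,s[2]+.0255-pz*.001]
view('g6',C,10)"
```

```text
clock: 10.38
ee_pos: [0.5297, -0.2526, 0.044]
eef_rot: [179.9, -0.4, -17.5]
contact_force: [6.1, -2.4, 6.9]
width: 0.64
noseTop_p [ 97. 308.]
noseTop_m [146. 444.]
noseBot_m [155. 496.]
crease_p [192. 282.]
crease_m [247. 415.]
gr1 [288. 458.]
gr2 [330. 446.]
heel [435. 416.]
tailTop_m [546. 270.]
tailBot [546. 367.]
```

View pics/g6.png

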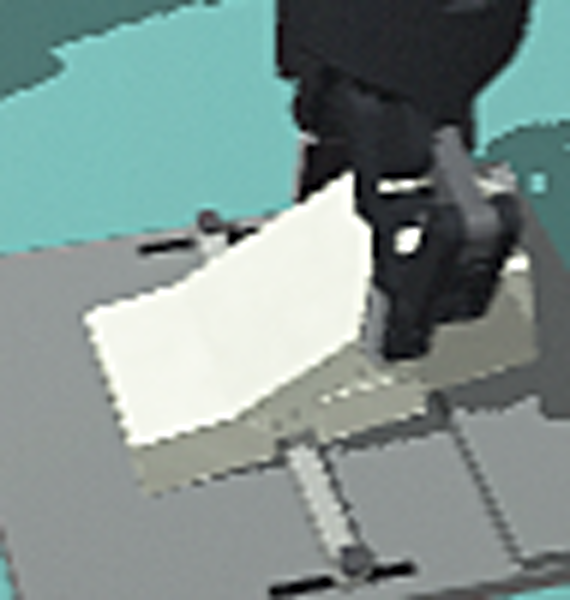

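```bash
python3 -c "
from h import *
f=lambda x,y:(355+(x+.5)/6-.5,275+(y+.5)/6-.5)
ex=np.array([.9537,-.3007]);ey=np.array([.3007,.9537]);B=np.array([.508,-.2445])
for p,z in[((150,495),.012),((143,450),.0415)]:
    q=plane('side',*f(*p),z);print(q,(q[:2]-B)@ex,(q[:2]-B)@ey)
"
```

```text
[ 0.44851011 -0.25516276  0.012     ] -0.05352921171541116 -0.028057682920447198
[ 0.44250284 -0.25616883  0.0415    ] -0.05895582162605301 -0.03082355346702061
```

Nose at bar -53.5 mm (ideal -55), and the groove lines up with the bar at about (305,445). I continue down.

```bash
python3 -m pendant '0.04 0 0.06 0; 0.04 0 0.06 0; 0 0 0 0'; python3 -m pendant '0.03 0 0.06 0; 0 0 0 0'; python3 -c "
from v import *
view('g7',[.5319,-.252,.046],0)"
```

```text
clock: 10.8
ee_pos: [0.5341, -0.254, 0.0385]
eef_rot: [179.9, -0.5, -17.5]
contact_force: [7.5, -2.2, 6.8]
width: 0.642
clock: 11.05
ee_pos: [0.5356, -0.2545, 0.0355]
eef_rot: [179.9, -0.5, -17.5]
contact_force: [8.1, -1.6, 6.8]
width: 0.644
noseTop_p [103. 304.]
noseTop_m [152. 440.]
noseBot_m [146. 495.]
crease_p [198. 289.]
crease_m [252. 422.]
gr1 [279. 472.]
gr2 [320. 465.]
heel [423. 447.]
tailTop_m [561. 310.]
tailBot [536. 409.]
```

View pics/g7.png

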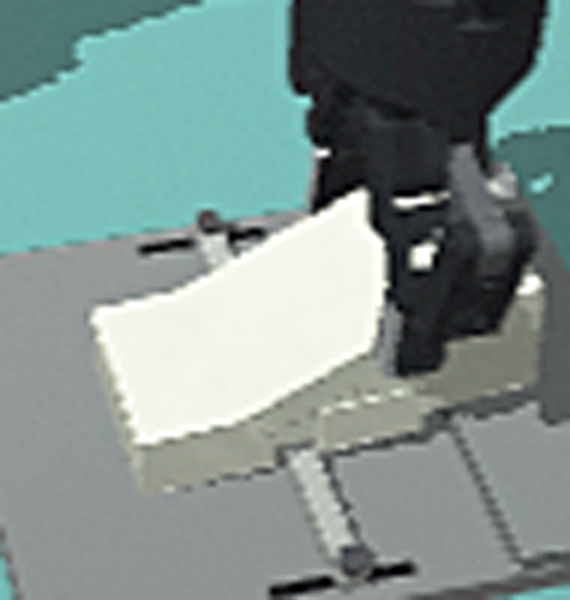

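```bash
python3 -m pendant '0.04 0 0.06 0; 0 0 0 0'; python3 -m pendant '0.04 0 0.06 0; 0 0 0 0'; python3 -c "
from v import *
view('g8',[.5319,-.252,.046],0)"
```

```text
clock: 11.35
ee_pos: [0.5375, -0.2551, 0.0326]
eef_rot: [179.9, -0.5, -17.5]
contact_force: [7.8, -2.6, 7.1]
width: 0.642
clock: 11.6
ee_pos: [0.5395, -0.2557, 0.0294]
eef_rot: [180.0, -0.5, -17.5]
contact_force: [7.8, -2.6, 5.9]
width: 0.643
noseTop_p [103. 304.]
noseTop_m [152. 440.]
noseBot_m [146. 495.]
crease_p [198. 289.]
crease_m [252. 422.]
gr1 [279. 472.]
gr2 [320. 465.]
heel [423. 447.]
tailTop_m [561. 310.]
tailBot [536. 409.]
```

View pics/g8.png

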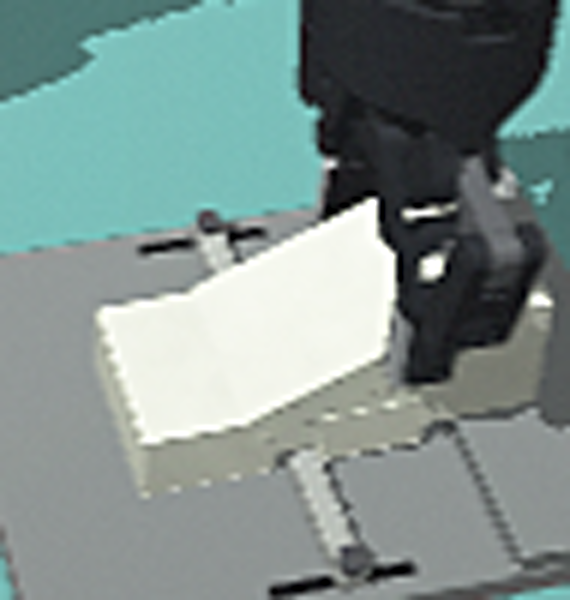

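```bash
python3 -m pendant '0.01 0 0.04 0; 0 0 0 0'; python3 -m pendant '0.01 0 0.04 0; 0 0 0 0'
```

```text
clock: 11.9
ee_pos: [0.5404, -0.2559, 0.0278]
eef_rot: [179.9, -0.6, -17.5]
contact_force: [9.0, -3.0, 6.6]
width: 0.643
clock: 12.15
ee_pos: [0.5413, -0.2562, 0.0262]
eef_rot: [179.9, -0.7, -17.5]
contact_force: [8.5, -2.5, 7.3]
width: 0.646
```

```bash
python3 -m pendant '0 0 0.04 0; 0 0 0 0'; python3 -c "
from v import *
view('g9',[.5319,-.252,.046],0)"
```

```text
clock: 12.4
ee_pos: [0.5416, -0.2563, 0.0257]
eef_rot: [179.9, -0.7, -17.4]
contact_force: [6.9, -0.9, 13.1]
width: 0.644
noseTop_p [103. 304.]
noseTop_m [152. 440.]
noseBot_m [146. 495.]
crease_p [198. 289.]
crease_m [252. 422.]
gr1 [279. 472.]
gr2 [320. 465.]
heel [423. 447.]
tailTop_m [561. 310.]
tailBot [536. 409.]
```

View pics/g9.png

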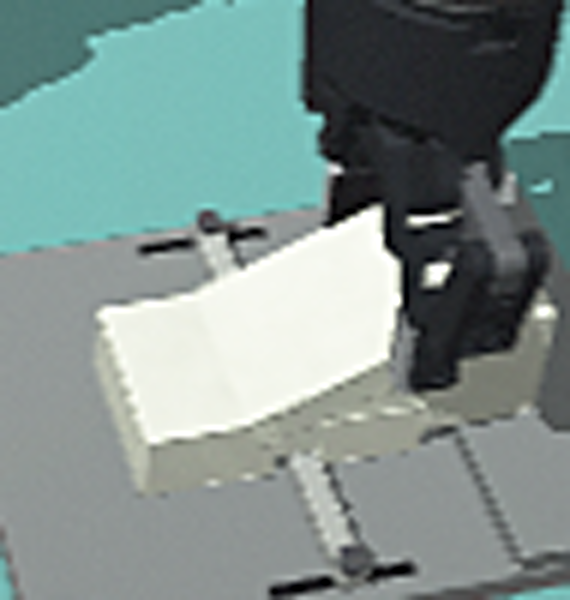

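Force stepped up at near-level pitch, so the groove appears to be down over the bar. I release.

```bash
python3 -m pendant '0 0 0 0; 0 0 0 0; 0 0 0 0; 0 0 0 0; 0 0 0 0' 100; python3 -m pendant '0 0 -0.3 0; 0 0 -0.6 0; 0 0 -0.8 0; 0 0 -0.8 0; 0 0 0 0';  python3 -c "
from v import *
view('g10',[.5319,-.252,.046],0)"
```

```text
clock: 13.08
ee_pos: [0.5366, -0.2547, 0.0197]
eef_rot: [180.0, 0.0, -17.5]
contact_force: [0.3, 0.1, -0.5]
width: 1.002
clock: 13.7
ee_pos: [0.5387, -0.2555, 0.1508]
eef_rot: [180.0, -0.5, -17.5]
contact_force: [0.3, -0.3, -0.4]
width: 1.002
noseTop_p [103. 304.]
noseTop_m [152. 440.]
noseBot_m [146. 495.]
crease_p [198. 289.]
crease_m [252. 422.]
gr1 [279. 472.]
gr2 [320. 465.]
heel [423. 447.]
tailTop_m [561. 310.]
tailBot [536. 409.]
```

View pics/g10.png

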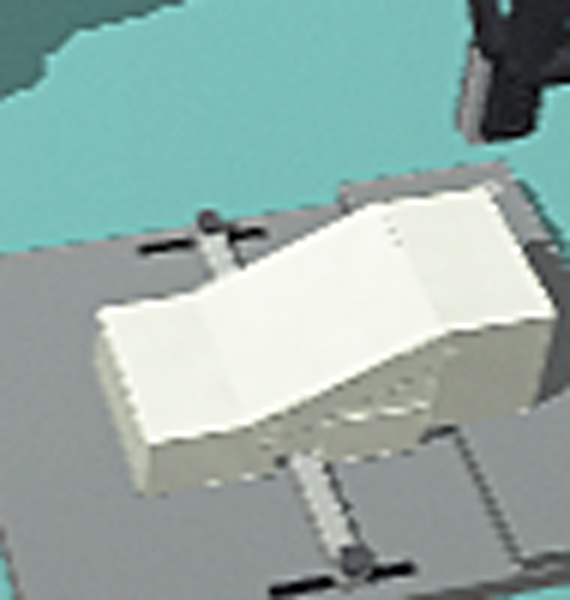

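Released. The outline is level and at the seated height: bottom edge (140,493) to (530,408) against the predicted (146,495) to (536,409). The bar runs into the groove at about (305,460). Next I close the gripper and go to the nose.

```bash
python3 -m pendant '-0.35 0 0 0; -0.35 -0.02 0 0; -0.35 0 0 0; -0.35 0 0 0; 0 0 0 0' 0 40; python3 -m pendant '0 0 0.4 0; 0 0 0.4 0; 0 0 0.4 0; 0 0 0.4 0; 0 0 0.2 0';python3 -m pendant '0 0 0.06 0; 0 0 0 0; 0 0 0 0'
```

```text
clock: 14.38
ee_pos: [0.4696, -0.2324, 0.1448]
eef_rot: [-180.0, -0.0, -17.5]
contact_force: [0.2, 0.0, -1.0]
width: -0.0
clock: 15.0
ee_pos: [0.4691, -0.2324, 0.0519]
eef_rot: [180.0, 0.2, -17.5]
contact_force: [-0.4, -0.0, -0.0]
width: -0.001
clock: 15.38
ee_pos: [0.4708, -0.2328, 0.0526]
eef_rot: [180.0, -0.1, -17.5]
contact_force: [0.2, -0.7, -0.7]
width: 0.001
```

```bash
python3 -m pendant '0 0 0.1 0; 0 0 0.08 0; 0 0 0 0';python3 -m pendant '0 0 0.03 0; 0 0 0 0'
```

```text
clock: 15.75
ee_pos: [0.4699, -0.2325, 0.0423]
eef_rot: [180.0, 0.0, -17.5]
contact_force: [-0.3, 0.4, 0.3]
width: -0.002
clock: 16.0
ee_pos: [0.4702, -0.2326, 0.0413]
eef_rot: [180.0, 0.0, -17.5]
contact_force: [-0.0, -0.5, 0.8]
width: -0.002
```

```bash
python3 -m pendant '0 0 0.03 0; 0 0 0 0'
```

```text
clock: 16.25
ee_pos: [0.4702, -0.2326, 0.0397]
eef_rot: [180.0, 0.0, -17.5]
contact_force: [-0.1, 0.5, 0.4]
width: 0.001
```

```bash
python3 -m pendant '0 0 0.03 0; 0 0 0 0'
```

```text
clock: 16.5
ee_pos: [0.4702, -0.2326, 0.0382]
eef_rot: [180.0, 0.0, -17.5]
contact_force: [0.1, 0.4, 0.1]
width: 0.0
```

```bash
python3 -m pendant '0 0 0.03 0; 0 0 0 0'; python3 -c "
from v import *
view('g11',[.5319,-.252,.046],0)"
```

```text
clock: 16.75
ee_pos: [0.4702, -0.2326, 0.0367]
eef_rot: [180.0, 0.0, -17.5]
contact_force: [0.1, -0.8, 0.6]
width: 0.003
noseTop_p [103. 304.]
noseTop_m [152. 440.]
noseBot_m [146. 495.]
crease_p [198. 289.]
crease_m [252. 422.]
gr1 [279. 472.]
gr2 [320. 465.]
heel [423. 447.]
tailTop_m [561. 310.]
tailBot [536. 409.]
```

View pics/g11.png

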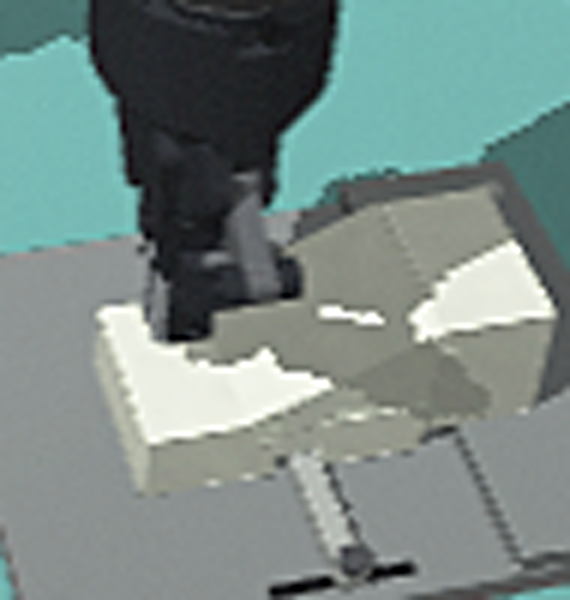

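```bash
python3 -c "
from h import *
for z in(.0367,.042,.05):
    q=proj('side',np.array([.4702,-.2326,z])); print(z,((q-[355,275])+.5)*6-.5)
f=lambda x,y:(355+(x+.5)/6-.5,275+(y+.5)/6-.5)
print(plane('side',*f(180,338),.042),telemetry.get_state()['contact_force'])
"; python3 -c "
from h import *
a=grab_frame('side')['img'];cv2.imwrite('pics/g12.png',cv2.resize(a[305:350,360:420],None,fx=12,fy=12,interpolation=cv2.INTER_NEAREST))"
```

```text
0.0367 [168.42769215 372.97376748]
0.042 [169.55773909 362.99421957]
0.05 [171.27937844 347.79026488]
[ 0.47949032 -0.22586789  0.042     ] [ 0.38640174 -0.15883752  0.860605  ]
```

View pics/g12.png

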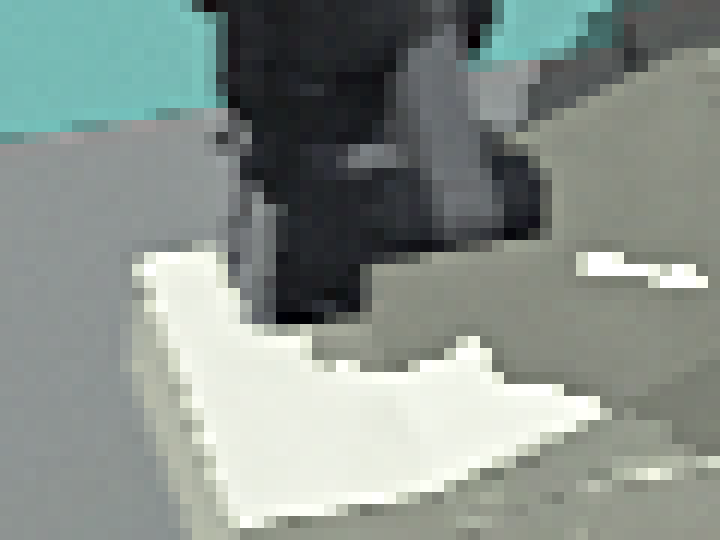

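The tips look some 10 mm above the pad (finger bottom at about y=338 in g11), and there is no force yet. I keep lowering in small steps.

```bash
python3 -m pendant '0 0 0.04 0; 0 0 0 0'; python3 -m pendant '0 0 0.04 0; 0 0 0 0'
```

```text
clock: 17.1
ee_pos: [0.4701, -0.2326, 0.0346]
eef_rot: [180.0, 0.0, -17.5]
contact_force: [-0.5, 0.2, 0.5]
width: -0.002
clock: 17.35
ee_pos: [0.4701, -0.2326, 0.0326]
eef_rot: [180.0, 0.0, -17.5]
contact_force: [-0.0, 0.2, 0.2]
width: 0.001
```

```bash
python3 -m pendant '0 0 0.04 0; 0 0 0 0'; python3 -m pendant '0 0 0.04 0; 0 0 0 0'; python3 -c "
from h import *
a=grab_frame('side')['img'];cv2.imwrite('pics/g13.png',cv2.resize(a[295:365,360:460],None,fx=8,fy=8,interpolation=cv2.INTER_CUBIC))"
```

```text
clock: 17.6
ee_pos: [0.4701, -0.2326, 0.0306]
eef_rot: [180.0, 0.0, -17.5]
contact_force: [-0.1, -0.1, -0.7]
width: 0.003
clock: 17.85
ee_pos: [0.4701, -0.2326, 0.0286]
eef_rot: [180.0, 0.0, -17.5]
contact_force: [-0.4, 0.1, 0.9]
width: -0.002
```

View pics/g13.png

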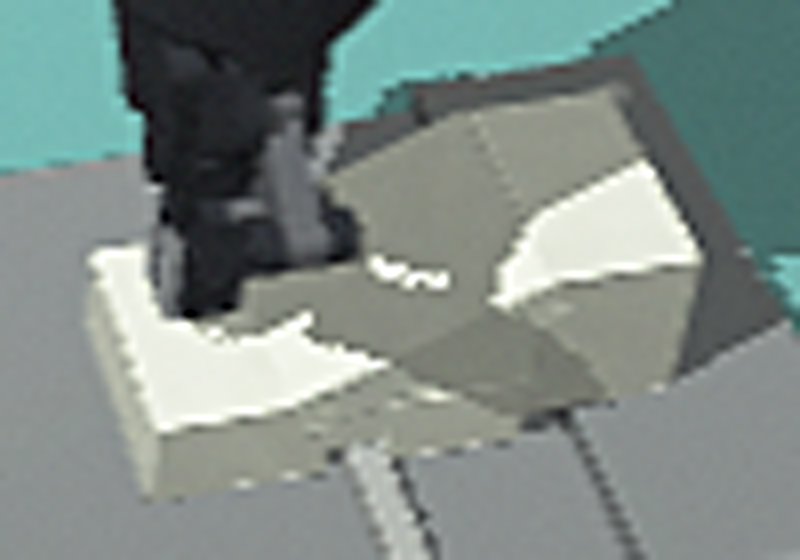

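```bash
python3 -m pendant '0 0 0.04 0; 0 0 0 0'; python3 -m pendant '0 0 0.04 0; 0 0 0 0'
```

```text
clock: 18.15
ee_pos: [0.4701, -0.2326, 0.0266]
eef_rot: [180.0, 0.0, -17.5]
contact_force: [-0.4, -0.8, 0.1]
width: -0.001
clock: 18.4
ee_pos: [0.4701, -0.2326, 0.0246]
eef_rot: [180.0, 0.0, -17.5]
contact_force: [0.6, 0.3, 0.4]
width: -0.004
```

```bash
python3 -c "
from h import *
a=grab_frame('side')['img'];cv2.imwrite('pics/g14.png',cv2.resize(a[240:370,340:480],None,fx=5.5,fy=4.6*1.19,interpolation=cv2.INTER_CUBIC)[:600])
np.set_printoptions(precision=2,suppress=True);s=telemetry.get_state();print(s['joint_torque'],s['joint_positions'])"
```

```text
[  0.   -27.9   33.28   6.63   0.    -0.  ] [ -4.32  -6.09 -22.53   0.01 -73.57  76.81]
```

View pics/g14.png

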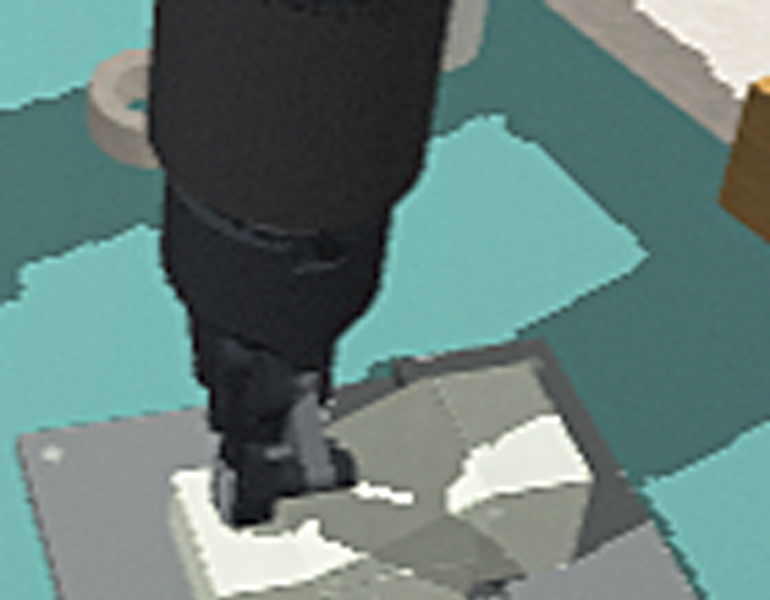

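```bash
python3 -m pendant '0 0 0.03 0; 0 0 0 0'; python3 -m pendant '0 0 0.03 0; 0 0 0 0'; python3 -c "
from h import *
a=grab_frame('side')['img'];cv2.imwrite('pics/g15.png',cv2.resize(a[295:365,360:460],None,fx=8,fy=8,interpolation=cv2.INTER_CUBIC))
s=telemetry.get_state();print(s['ft_torque'],s['contact_force'])"
```

```text
clock: 18.7
ee_pos: [0.4701, -0.2326, 0.0232]
eef_rot: [180.0, 0.0, -17.5]
contact_force: [-0.3, 0.8, 0.0]
width: 0.0
clock: 18.95
ee_pos: [0.4702, -0.2326, 0.0217]
eef_rot: [180.0, 0.0, -17.5]
contact_force: [0.1, -0.1, 0.9]
width: -0.001
[-0.02476655  0.01241602  0.00397029] [ 0.18652791 -0.08518784 -0.13592508]
```

View pics/g15.png

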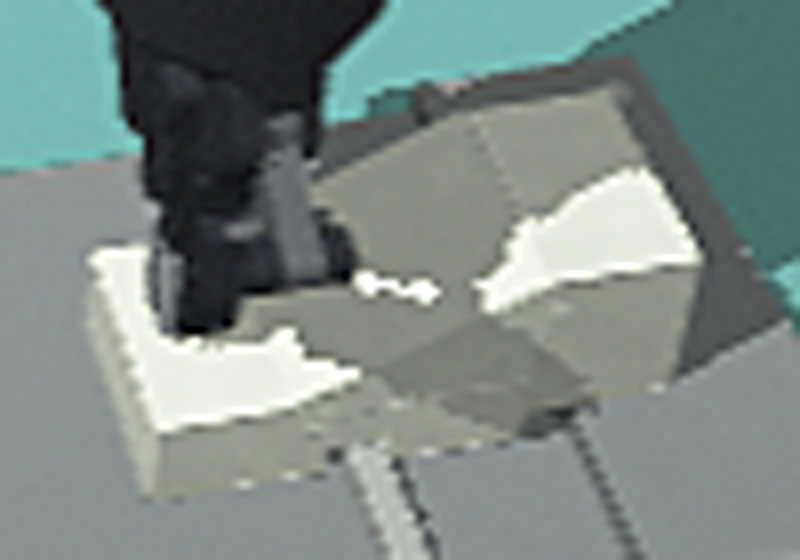

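```bash
python3 -m pendant '0 0 0.03 0; 0 0 0 0'; python3 -m pendant '0 0 0.03 0; 0 0 0 0'
```

```text
clock: 19.25
ee_pos: [0.4702, -0.2326, 0.0202]
eef_rot: [180.0, 0.0, -17.5]
contact_force: [-0.0, -0.1, 0.1]
width: 0.001
clock: 19.5
ee_pos: [0.4702, -0.2326, 0.0187]
eef_rot: [180.0, 0.0, -17.5]
contact_force: [-0.6, 0.2, -0.1]
width: -0.004
```

```bash
python3 -m pendant '0 0 0.03 0; 0 0 0 0'; python3 -m pendant '0 0 0.03 0; 0 0 0 0'; python3 -c "
from h import *
a=grab_frame('side')['img'];cv2.imwrite('pics/g16.png',cv2.resize(a[295:365,360:460],None,fx=8,fy=8,interpolation=cv2.INTER_CUBIC))"
```

```text
clock: 19.75
ee_pos: [0.4704, -0.2327, 0.0182]
eef_rot: [180.0, -0.0, -17.5]
contact_force: [-2.8, 2.1, 4.5]
width: -0.002
clock: 20.0
ee_pos: [0.4704, -0.2328, 0.0181]
eef_rot: [180.0, -0.0, -17.5]
contact_force: [-6.9, 4.9, 13.3]
width: -0.003
```

View pics/g16.png

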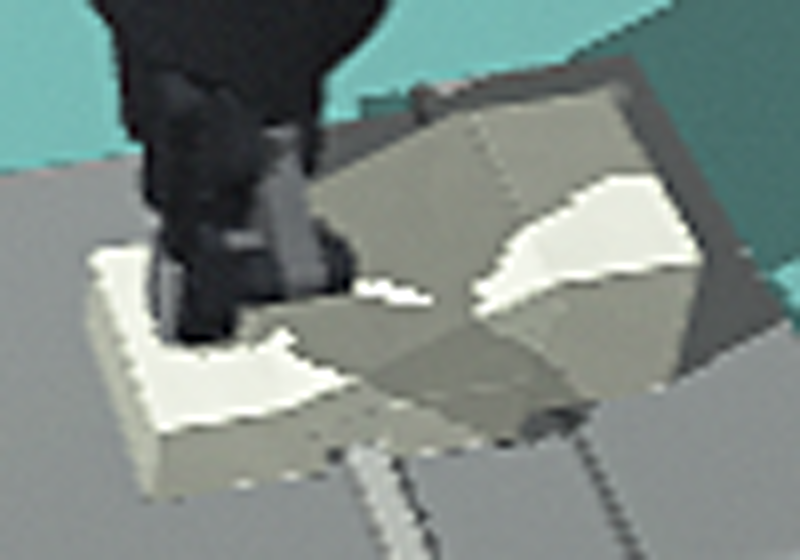

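Contact came with a sideways force (-6.9, 4.9, 13.3), so something other than the tip may be bearing on the slope. I back off and work out where the tips really are.

```bash
python3 -m pendant '0 0 -0.1 0; 0 0 -0.1 0; 0 0 0 0'; python3 -c "
from h import *
f=lambda x,y:(355+(x+.5)/6-.5,275+(y+.5)/6-.5)
ey=np.array([.3007,.9537,0]);ex=np.array([.9537,-.3007,0])
for T,px in[((.5098,-.2442,.1374),(415.75,301.75)),((.4704,-.2328,.0181),(360+205/8,295+345/8))]:
  T=np.array(T)
  for b in(0,-7,-14,-28,-35,-42):
    P=T+b*.001*ey
    zs=np.linspace(-.01,.2,400); pr=np.array([proj('side',np.array([P[0],P[1],z])) for z in zs])
    i=np.argmin(abs(pr[:,1]-px[1])); print(b,'tip z-TCP z',round(zs[i]-T[2],4),'du',round(px[0]-pr[i,0],1))
"; python3 -c "
from h import *
s=telemetry.get_state();print(s['ee_pos'],s['contact_force'])"
```

```text
clock: 20.42
ee_pos: [0.4705, -0.2327, 0.0261]
eef_rot: [180.0, -0.0, -17.5]
contact_force: [0.1, 0.3, -0.7]
width: -0.006
0 tip z-TCP z -0.0063 du 9.4
-7 tip z-TCP z 0.001 du 7.7
-14 tip z-TCP z 0.0084 du 5.9
-28 tip z-TCP z 0.0237 du 2.1
-35 tip z-TCP z 0.031 du 0.1
-42 tip z-TCP z 0.0389 du -1.9
0 tip z-TCP z 0.0145 du 3.0
-7 tip z-TCP z 0.0235 du 1.6
-14 tip z-TCP z 0.0324 du 0.1
-28 tip z-TCP z 0.0503 du -2.9
-35 tip z-TCP z 0.0593 du -4.4
-42 tip z-TCP z 0.0682 du -6.1
[ 0.47048552 -0.23271627  0.02608447] [ 0.14119074  0.31656317 -0.66683929]
```

```bash
python3 -m pendant '-0.07 0 0.06 0; 0 0 0.06 0; 0 0 0 0'; python3 -m pendant '0 0 0.03 0; 0 0 0 0'; python3 -c "
from h import *
s=telemetry.get_state();print(s['ee_pos'],s['contact_force'],s['ft_torque'])"
```

```text
clock: 20.8
ee_pos: [0.4665, -0.2315, 0.0192]
eef_rot: [180.0, 0.1, -17.5]
contact_force: [-0.4, 0.4, -0.5]
width: 0.002
clock: 21.05
ee_pos: [0.467, -0.2316, 0.0183]
eef_rot: [180.0, -0.0, -17.5]
contact_force: [0.6, 1.2, -0.2]
width: -0.001
[ 0.46697259 -0.23159644  0.0183153 ] [ 0.58147731  1.23563387 -0.20671686] [-0.04768235 -0.03173536 -0.01579366]
```

```bash
python3 -m pendant '0 0 0.02 0; 0 0 0 0'; python3 -m pendant '0 0 0.02 0; 0 0 0 0';  python3 -c "
from h import *
s=telemetry.get_state();print(s['ee_pos'],s['contact_force'],s['ft_torque'])"
```

```text
clock: 21.3
ee_pos: [0.4671, -0.2317, 0.0182]
eef_rot: [180.0, -0.0, -17.5]
contact_force: [-1.7, 2.0, 4.5]
width: 0.0
clock: 21.55
ee_pos: [0.4671, -0.2317, 0.0181]
eef_rot: [180.0, -0.0, -17.5]
contact_force: [-5.3, 4.0, 10.9]
width: -0.002
[ 0.46707811 -0.23167923  0.0181286 ] [-5.25141797  4.02846033 10.93848192] [ 1.35599261  1.81557971 -0.0153517 ]
```

The contact height is the same (0.0181) after shifting 3.5 mm noseward, and the moment puts the force on the tool axis. So the tips really are on the flat nose pad. I hold the press.

```bash
python3 -m pendant '0 0 0 0; 0 0 0 0; 0 0 0 0; 0 0 0 0; 0 0 0 0'; python3 -c "
from h import *
a=grab_frame('side')['img'];cv2.imwrite('pics/p1.png',cv2.resize(a[275:365,355:455],None,fx=6,fy=6,interpolation=cv2.INTER_CUBIC))
s=telemetry.get_state();print(s['ee_pos'],s['contact_force'])"
```

```text
clock: 22.18
ee_pos: [0.4671, -0.2317, 0.0181]
eef_rot: [180.0, -0.0, -17.5]
contact_force: [-5.6, 3.7, 10.5]
width: -0.003
[ 0.46706427 -0.2316951   0.01813842] [-5.19821943  4.6150959  11.39692837]
```

```bash
python3 -m pendant '0 0 -0.2 0; 0 0 -0.5 0; 0 0 -0.5 0; 0 0 -0.3 0'; python3 -m pendant '0.5 0 0 0; 0.6 0 0 0; 0.6 0 0 0; 0.4 0 0 0; 0 0 0 0'; python3 -m pendant '0 0 0.3 0; 0 0 0.2 0; 0 0 0 0'
```

```text
clock: 22.72
ee_pos: [0.4675, -0.2317, 0.0929]
eef_rot: [-180.0, -0.1, -17.5]
contact_force: [-0.1, -1.0, -0.5]
width: 0.003
clock: 23.35
ee_pos: [0.5673, -0.2633, 0.09]
eef_rot: [180.0, 0.1, -17.5]
contact_force: [-0.8, -0.1, -0.1]
width: 0.0
clock: 23.72
ee_pos: [0.5659, -0.2628, 0.0648]
eef_rot: [180.0, 0.1, -17.5]
contact_force: [0.4, 0.6, 0.3]
width: -0.0
```

```bash
python3 -m pendant '0 0 0.1 0; 0 0 0.1 0; 0 0 0.04 0; 0 0 0 0'; python3 -m pendant '0 0 0.04 0; 0 0 0 0'
```

```text
clock: 24.22
ee_pos: [0.567, -0.2632, 0.0542]
eef_rot: [180.0, 0.0, -17.5]
contact_force: [-0.2, 0.2, -0.3]
width: -0.0
clock: 24.48
ee_pos: [0.567, -0.2631, 0.0522]
eef_rot: [180.0, 0.0, -17.5]
contact_force: [-0.5, -0.1, -0.6]
width: -0.002
```

```bash
python3 -m pendant '0 0 0.03 0; 0 0 0 0'; python3 -m pendant '0 0 0.02 0; 0 0 0 0'; python3 -m pendant '0 0 0.02 0; 0 0 0 0'
```

```text
clock: 24.72
ee_pos: [0.567, -0.2631, 0.0507]
eef_rot: [180.0, 0.0, -17.5]
contact_force: [-0.1, -0.7, 0.4]
width: 0.001
clock: 24.98
ee_pos: [0.5672, -0.2632, 0.0502]
eef_rot: [180.0, -0.0, -17.5]
contact_force: [0.1, 0.4, 2.0]
width: 0.001
clock: 25.22
ee_pos: [0.5672, -0.2633, 0.0502]
eef_rot: [180.0, -0.1, -17.5]
contact_force: [-3.1, 1.7, 7.2]
width: -0.004
```

The tail contact height is 0.0502, which is 32.1 mm above the nose contact against an ideal 32.0, so the rest is level. I hold this press too.

```bash
python3 -m pendant '0 0 0.02 0; 0 0 0 0; 0 0 0 0; 0 0 0 0; 0 0 0 0'; python3 -m pendant '0 0 0 0; 0 0 0 0'; python3 -m pendant '0 0 -0.2 0; 0 0 -0.5 0; 0 0 -1 0; 0 0 -1 0; 0 0 0 0'; python3 -m pendant '-0.5 -0.9 0 0; -0.5 -0.9 0 0; -0.5 -0.9 0 0; -0.5 -0.9 0 0; 0 0 0 0';  python3 -m pendant '-0.5 -0.9 0 0; -0.5 -0.9 0 0; 0 0 0 0'; python3 -c "
from h import *
from v import view
view('f1',[.5319,-.252,.046],0)
a=grab_frame('top')['img'];cv2.imwrite('pics/f2.png',cv2.convertScaleAbs(a,alpha=1.5))"
```

```text
clock: 25.85
ee_pos: [0.5672, -0.2633, 0.0502]
eef_rot: [180.0, -0.1, -17.5]
contact_force: [-4.6, 3.9, 10.9]
width: 0.002
clock: 26.1
ee_pos: [0.5672, -0.2633, 0.0502]
eef_rot: [180.0, -0.1, -17.5]
contact_force: [-5.8, 3.6, 10.1]
width: 0.0
clock: 26.72
ee_pos: [0.569, -0.2642, 0.1887]
eef_rot: [180.0, -0.5, -17.5]
contact_force: [-0.3, 0.2, -0.9]
width: 0.001
clock: 27.35
ee_pos: [0.5254, -0.0586, 0.1825]
eef_rot: [-180.0, 0.0, -17.3]
contact_force: [-0.6, -0.5, -0.1]
width: 0.002
clock: 27.72
ee_pos: [0.5049, 0.0414, 0.1823]
eef_rot: [-180.0, 0.0, -17.3]
contact_force: [0.2, -0.0, 0.3]
width: 0.001
noseTop_p [103. 304.]
noseTop_m [152. 440.]
noseBot_m [146. 495.]
crease_p [198. 289.]
crease_m [252. 422.]
gr1 [279. 472.]
gr2 [320. 465.]
heel [423. 447.]
tailTop_m [561. 310.]
tailBot [536. 409.]
```

View pics/f1.png

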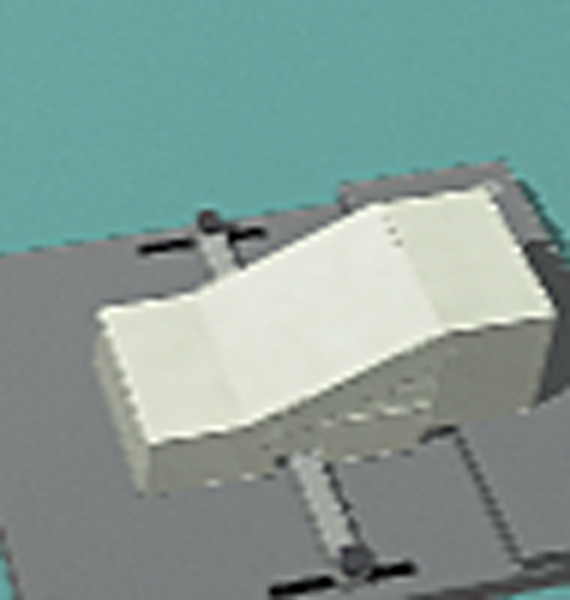

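View pics/f2.png

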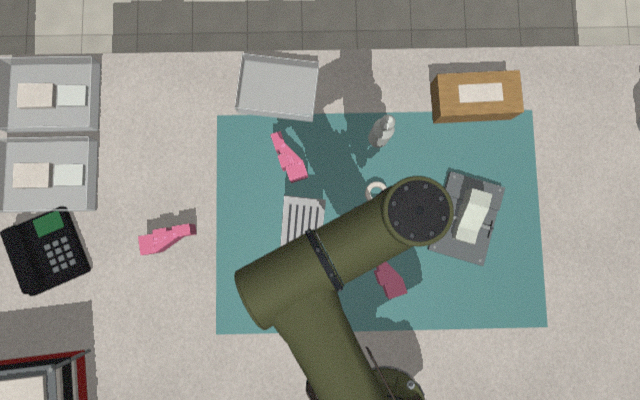

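```bash
python3 -c "
from bench import manip
print(manip.job_done())"
```

```text
the job is handed in; nothing more can be done
None
```

The white wrist rest is off the rack and sitting on the board with its groove over the steel bar. I pressed its nose and tail as asked and handed the job in at about 28 s; no verdict was reported.

I set the nose down on the low front level, rolled the rest level, released it, and pressed with the gripper shut:

| Press | Downward force | Hold | Contact height (TCP reading) |
|---|---|---|---|
| Nose | about 11 N | about 0.7 s | 0.0181 m |
| Tail | about 10.5 N | about 0.8 s | 0.0502 m |

- **Seating:** the two contact heights differ by 32.1 mm, against 32.0 mm for a level rest. Neither spot gave during the press. The last pictures show the rest level, with its sole on the board and the bar running into the groove.
- **Bystanders:** the tape roll and spray bottle show no visible shift in the last top view.

Some things disagreed or were less clean:
- **Tip position:** the shut fingertips touched with the TCP reading about 24 mm below the pad surfaces, so I trusted the force and camera over that figure.
- **First nose contact:** it reached about 13 N down and 8 N sideways. I doubted it was on the flat pad, so I backed off and pressed again 3.5 mm further toward the nose. Contact came at the same height.
- **Sideways force:** both presses carried about 6–7 N sideways, probably the arm flexing against friction.
- **Placement:** the camera puts the rest about 1 to 2 mm noseward of my computed seat, within the groove's 2.5 mm play.

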